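# Load a vial into a draught-shielded balance

## Task

Weigh the tall capped vial from the tray: slide the balance's top door open, stand the vial upright in the middle of the weighing pan, setting it down gently without dropping it or pressing hard on the pan, then slide the top door fully shut over it. Leave the other things on the bench and in the tray where they are and knock nothing over.

Things in the scene. Friction and masses are not known exactly. Their poses are not given: they have to be found in the camera images.
- balance: White lab balance, fixed. Origin on the bench under the pan centre; x points from its console to its back, along the door's track. In its frame (mm): console x -190 to -105, under 60 high; chassis 60 high, 210 wide; clear chamber, outside x and y -85 to 85, fixed 4 mm panes; black channels on the roof's sides, |y| 75 to 85, top at 168; behind it a pillar x 85 to 170, 157 high.
- top_door (a joint): Sliding roof of the chamber: clear panel 170 x 146 x 5 mm, black edges, upper face 165 mm above the bench. 0 = shut, grows along the balance's +x to 0.125 m = fully open, hard stops at both ends. About 1.2 N friction; stays where left; may start up to 20 mm ajar. Open, the hole is 150 mm wide (y), from balance x -80 mm to x = value - 85 mm.
- door_grip (a point): Top centre of the door's black finger grip, a bar standing up near the door's front edge: 10 mm thick along the balance's x, 70 mm long along y, 19 mm high, its top 184 mm above the bench. Moves with the door: at balance x -74 mm when shut, y 0. Push its front face to open, its rear face to shut.
- pan_top (a point): Centre of the upper face of the round steel weighing pan, 90 mm diameter, about 70 mm above the bench, at the balance's x 0, y 0. The closed top door's underside is 90 mm above it.
- pan (a joint): How far the pan is pressed down against its overload spring (m): near 0 when empty, 2500 N/m, so about 0.15 mm under the vial alone; stop at 0.006.
- tray: Grey sample tray, fixed, 260 mm (x) by 200 mm (y), 14 mm high, walls and floor 4 mm thick. Origin under its centre on the bench. Vials and forceps lie on its floor.
- tall_vial: The vial to weigh: clear glass, 23 mm diameter, 76 mm tall with a crimped aluminium cap (top 10 mm, 21 mm diameter), the only tall one on the tray, 25 to 50 g. Origin at the centre of its underside, z up its axis. Straight glass wall from the foot up to 64 mm.
- short_vial_a: Bystander: the same kind of vial but 46 mm tall, on the tray. Origin at the centre of its underside.
- short_vial_b: Bystander: another 46 mm vial, as short_vial_a.
- forceps: Bystander: steel forceps, 125 mm long, 6 mm high, lying in the tray. Origin under its middle.
- check_weight: Bystander: steel check weight, 29 mm diameter, 48 mm tall, on the bench. Origin at the centre of its underside.
- beaker: Bystander: empty glass beaker, 68 mm diameter, 90 mm tall, on the bench. Origin at the centre of its underside.

How it is judged:
By the outcome, as a careful person would: the job done as asked, in the order asked, and still so for the second after the job is handed in, with the robot touching nothing.
It also fails if it takes over 69 s, if anything falls off the work surface, if the arm or the gripper's body presses on something with over 40 N, if the wrist force passes 120 N, or if a joint passes its speed limit or range.

## Robot

A 7-joint arm with a two-finger parallel gripper is mounted at the origin on the work surface. World frame = base frame: x ahead of the robot, y to its left, z up, the work surface at z = 0. Lengths are in m, angles in rad, forces in N, time in s.
With the tool pointing down it reaches from about 0.35 to 0.9 m from the base axis. Payload 8.1 kg.
Tool frame: the origin (TCP) lies on the centre line of the jaws, within the pads' length; the fingertips stand 11 mm ahead of it and the grasp point (between the pads) lies 8 mm behind it (arm.nose_length is the distance from the TCP to the fingertips, in m); z points along the fingers, y is the line along which they close (so a half turn about z gives the same grasp; the last joint's range is limited). The gripper opens to 92 mm and grips with 3 to 60 N. Pads are 19 mm wide; open, the fingers measure 130 mm over their backs; the gripper's body (75 mm by 190 mm) begins 47 mm behind the grasp point.
Start: joints at [1.156, 0.434, 0.025, 1.573, -0.012, 1.134, -0.075], TCP at [0.192, -0.595, 0.238] pointing down, gripper open.
Joint ranges: [-2.62, 2.62], [-0.44, 2.09], [-1.27, 1.32], [0.08, 2.57], [-1.32, 4.46], [0.12, 2], [-2.74, 2.74]. Speed limits (rad/s): [2.22, 2.22, 3.01, 3.01, 3.14, 3.14, 3.14].

## Interface

Orientations are given as a rotation vector (axis times angle).
In Python, from cell import arm gives the robot as it stands.
- The arm moves only by the tool jog_arm, never from a script. Its argument "moves" is a list of rows, each a list of 4 numbers: the shift along the tool's x, y, z in m, then the turn about the tool's z in rad. In form: [[tx, ty, tz, spin], ...]. A call has 1 to 20 rows; each row is the pose to reach, as a shift and turn from the pose commanded when the call began, along the tool's axes at that moment; what a row does not reach only later rows make up. A row lasts 1/8 s, in which the tool goes at most 62.5 mm and 10.7 degrees, less where a joint would pass 70% of its speed; a pose out of reach is approached as far as the arm can. A call with a gripper value outside its range is refused whole. "hand" is the finger opening in m, from 0 to 0.0918, set as the call begins (left out, the last holds). The fingers move at their own pace and stop on an object; "newtons" is the grip in N (left out, the last holds). Time passes only in rows, so rows that repeat a pose let the fingers close. It gives the time, the measured TCP pose, the force, the opening and the grip force at its end, in the units of the state.
- arm.observe(): the state, without advancing time (a new reading comes with each control period).
- arm.get_image(name): name is "scene" or "top"; returns a dict with "color" (400x640x3 uint8, red, green, blue), "z_map" (400x640 float32, m along the optical axis (not along the pixel's ray), 0 where there is no reading), "fx", "fy", "cx", "cy" (pixels), "k1" (the pictures are not rectified: a ray, as slopes to the right and down, at radius r is drawn at 1 + k1 r^2 times it, then the intrinsics apply), "rvec" (rotation vector, rad) and "tvec" (3), from world to camera coordinates, as OpenCV has them. Camera axes: x right, y down, z forward; pixel columns grow to the right and rows downward; lengths in m; the calibration is good to about 2 mm. A picture is of the moment at which its call begins.
- arm.sign_off(): hands the job in; it is judged then, once.
The state is a dict: "clock": time; "joints": joint angles; "dq": joint speeds; "joint_efforts": joint torques, N m; "position": TCP position; "ee_rot": TCP orientation; "force": force on the tool from outside, world axes, zero at the start; "ft_torque": the same for the moment, N m; "width": opening from 0.0 (shut) to 1.0 (fully open); "gripper_force": force on a finger pad.
Only numpy, scipy, OpenCV 4.12 (cv2) and the standard library are available. Lean on these libraries where they do the work, as an engineer would, in place of code of your own. Each camera call takes 0.05 s, during which the arm holds its last target. There are 200 camera calls.

## Working session

There is one attempt and no reset: what is moved stays moved. The work goes in short steps, Python scripts to look and compute and a tool call to move; the robot and the scene stay as the last step left them, time stands still between calls to the robot, and variables do not carry over. Pictures are saved under pics/ and viewed, at most 10 in all, crops included, and the job is handed in when it is done.

Besides the shell and the picture viewer there is one more tool, called after "Request:" by a JSON object that holds its "api" and its "payload", one argument or row to a line. jog_arm: Moves the arm, as the interface text tells. Its arguments: {"type":"object","properties":{"moves":{"type":"array"},"hand":{"type":"number"},"newtons":{"type":"number"}},"required":["moves"]}

```bash
mkdir -p pics; ls
cat > h.py <<'E'
import numpy as np, cv2
from cell import arm
def shot(n):
    d=arm.get_image(n); np.savez('pics/'+n+'.npz',**d); return d
def proj(d,P):
    R=cv2.Rodrigues(np.array(d['rvec'],float))[0]; c=R@np.array(P,float)+np.array(d['tvec'])
    s=c[:2]/c[2]; s=s*(1+d['k1']*(s@s)); return np.array([d['fx']*s[0]+d['cx'],d['fy']*s[1]+d['cy']])
def ray(d,u,v):
    a=np.array([(u-d['cx'])/d['fx'],(v-d['cy'])/d['fy']]); s=a.copy()
    for _ in range(20): s=a/(1+d['k1']*(s@s))
    R=cv2.Rodrigues(np.array(d['rvec'],float))[0]; t=np.array(d['tvec'])
    return -R.T@t, R.T@np.array([s[0],s[1],1.])
def onz(d,u,v,z):
    o,r=ray(d,u,v); return o+r*(z-o[2])/r[2]
def tri(d1,p1,d2,p2):
    o1,r1=ray(d1,*p1);o2,r2=ray(d2,*p2)
    s=np.linalg.lstsq(np.c_[r1,-r2],o2-o1,rcond=None)[0]
    a=o1+r1*s[0];b=o2+r2*s[1]; return (a+b)/2,np.linalg.norm(a-b)
def zpt(d,u,v):
    o,r=ray(d,u,v); return o+r*d['z_map'][int(round(v)),int(round(u))]
E
python3 - <<'E'
from h import *
for n in('scene','top'):
    d=shot(n); cv2.imwrite(f'pics/{n}1.png',cv2.cvtColor(d['color'],cv2.COLOR_RGB2BGR))
    print(n,d['fx'],d['k1'],ray(d,320,200))
print(arm.observe())
E
```

```text
pics
scene 500.8152626197354 -0.03734590312479828 (array([ 0.15046214, -0.18900238,  1.56932633]), array([ 0.27590342,  0.12174678, -0.95350463]))
top 420.29784381799453 -0.10649767673399614 (array([ 0.33349431, -0.01196616,  1.25632274]), array([ 0.20586842,  0.03445561, -0.97801491]))
{'clock': 0.1, 'joints': array([ 1.15643678,  0.43515679,  0.02494592,  1.57398852, -0.01159681,
        1.13395471, -0.07507413]), 'dq': array([-0.0009399 ,  0.00088929, -0.00019516, -0.00103947,  0.00135717,
        0.00101045, -0.00306884]), 'joint_efforts': array([ 4.98145499e-03, -6.69121671e+01,  9.88948233e-01, -3.15143180e+01,
       -6.04247488e-02,  3.75637191e-02,  2.93638675e-05]), 'position': array([ 0.19154668, -0.59448295,  0.23702773]), 'ee_rot': array([-3.10219887e+00, -4.87498322e-01,  5.11202853e-04]), 'force': array([-0.25676304,  0.82596382, -0.44316081]), 'ft_torque': array([ 0.01404738, -0.03899507, -0.02563572]), 'gripper_force': 0.0, 'width': 0.9985109009053619}
```

View pics/scene1.png

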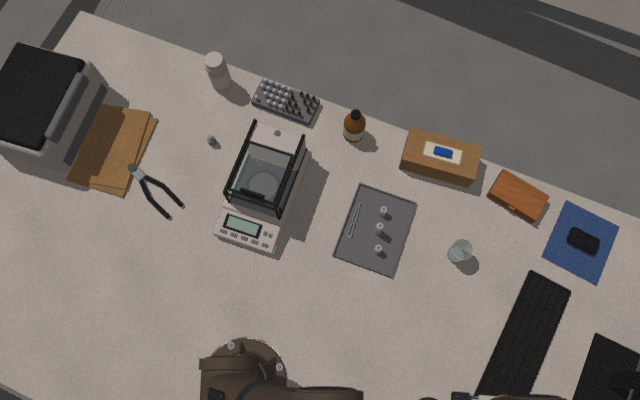

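View pics/top1.png

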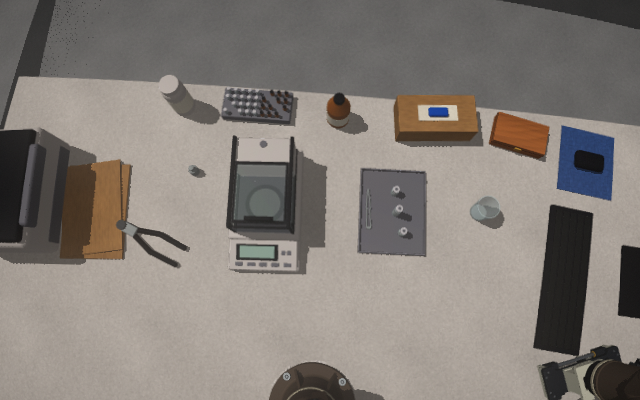

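The scene view has the balance near (262,175) and the tray near (375,230). In the top view they are near (263,200) and (393,212), and the three vials have caps at (396,190), (399,210) and (404,231). I'll enlarge these areas.

Run:
```python
import numpy as np,cv2
a=np.load('pics/top.npz')['color'];b=np.load('pics/scene.npz')['color']
f=lambda i,x,y,w,h,s:cv2.resize(i[y:y+h,x:x+w],None,fx=s,fy=s,interpolation=cv2.INTER_CUBIC)
A=np.hstack([f(a,220,130,90,146,4),f(a,355,165,73,97,4)[:584,:]if 0 else cv2.copyMakeBorder(f(a,355,165,75,95,5),0,584-475,0,0,0)])
B=np.hstack([f(b,210,115,100,140,4),cv2.copyMakeBorder(f(b,330,180,90,100,4),0,160,0,0,0)])
for n,i in(('tc',A),('sc',B)): cv2.imwrite(f'pics/{n}.png',cv2.cvtColor(i,cv2.COLOR_RGB2BGR));print(i.shape)
```

```text
(584, 735, 3)
(560, 760, 3)
```

View pics/tc.png

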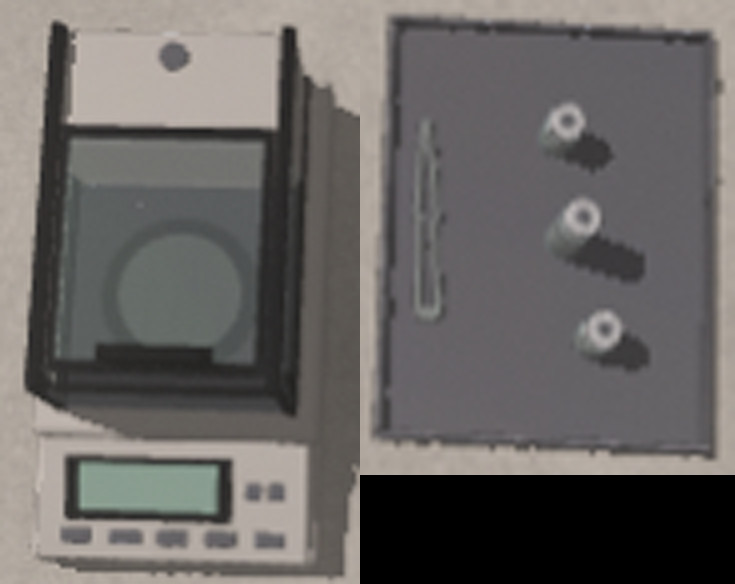

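View pics/sc.png

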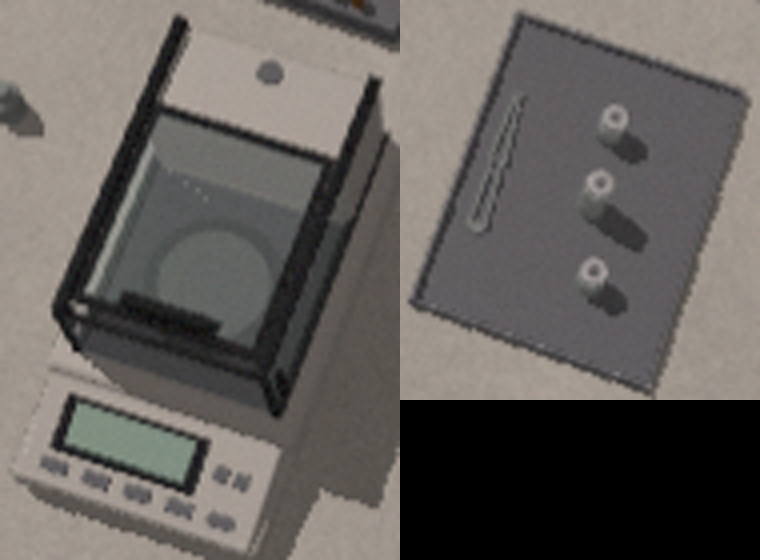

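The middle vial, with the longest shadow, is the tall one: its cap is at top (399.4,208.4) and scene (379.7,226). The grip bar spans about (244–273, 216–221) in top. The door looks nearly shut. Next I'll measure using masks plus both views' depth.

```bash
cat > m.py <<'E'
from h import *
def cloud(d,x0,y0,x1,y1):
    vv,uu=np.mgrid[y0:y1,x0:x1]; P=[];C=[]
    for u,v in zip(uu.ravel(),vv.ravel()):
        if d['z_map'][v,u]>0: P.append(zpt(d,u,v));C.append(d['color'][v,u])
    return np.array(P),np.array(C).astype(int)
def cap(d,u,v,r=7):
    g=d['color'].astype(int).min(2); m=np.zeros(g.shape,np.uint8); u,v=int(u),int(v)
    m[v-r:v+r+1,u-r:u+r+1]=(g[v-r:v+r+1,u-r:u+r+1]>140)
    c=max(cv2.findContours(m,cv2.RETR_EXTERNAL,cv2.CHAIN_APPROX_NONE)[0],key=cv2.contourArea)
    return cv2.minEnclosingCircle(c),cv2.contourArea(c)
E
python3 - <<'E'
from m import *
T=dict(np.load('pics/top.npz'));S=dict(np.load('pics/scene.npz'))
for t,s in(((396,189),(383,211)),((399,208),(380,226)),((404,231),(378,248))):
    ct,cs=cap(T,*t),cap(S,*s); print(ct,cs,*tri(T,ct[0][0],S,cs[0][0]))
for d,b in((T,(222,130,305,235)),(S,(215,115,310,220))):
    P,C=cloud(d,*b); dk=C.max(1)<60
    print(np.histogram(P[:,2],bins=np.arange(0.0,.21,.01)))
    ch=P[(P[:,2]>.163)&(P[:,2]<.173)&dk]; gr=P[(P[:,2]>.178)&(P[:,2]<.195)]
    for q in(ch,gr):
        if len(q): 
            r=cv2.minAreaRect(q[:,:2].astype(np.float32)*1000); print(len(q),q.mean(0),r, cv2.boxPoints(r).round(1).tolist())
E
```

```text
(((395.5, 189.0), 3.6401548385620117), 26.0) (((385.5, 210.0), 1.1181340217590332), 1.0) [ 0.65771547 -0.19867157 -0.01198753] 0.003584503591416161
(((399.1666564941406, 208.1666717529297), 3.3748438358306885), 28.5) (((379.0, 225.0), 2.2361679077148438), 3.0) [ 0.57648915 -0.19730992  0.0830235 ] 0.0005208299471130713
(((402.6515197753906, 230.43939208984375), 3.694395065307617), 27.0) (((378.0, 247.8333282470703), 3.0047261714935303), 2.5) [ 0.52289628 -0.22090865  0.02306025] 4.3522553319828345e-05
(array([ 686,    3,   17,   15,   25,  506,  399,   57,   49,   58,   47,
         68,   60,   70,   52, 1421, 3946,   82,   91,    0]), array([0.  , 0.01, 0.02, 0.03, 0.04, 0.05, 0.06, 0.07, 0.08, 0.09, 0.1 ,
       0.11, 0.12, 0.13, 0.14, 0.15, 0.16, 0.17, 0.18, 0.19, 0.2 ]))
1010 [0.57923337 0.18988568 0.16655901] ((601.1174926757812, 191.53561401367188), (251.91172790527344, 168.0652618408203), 3.875387191772461) [[469.79998779296875, 266.8999938964844], [481.1000061035156, 99.19999694824219], [732.5, 116.19999694824219], [721.0999755859375, 283.8999938964844]]
100 [0.49625998 0.183
[... 389 characters left out ...]
]), array([0.  , 0.01, 0.02, 0.03, 0.04, 0.05, 0.06, 0.07, 0.08, 0.09, 0.1 ,
       0.11, 0.12, 0.13, 0.14, 0.15, 0.16, 0.17, 0.18, 0.19, 0.2 ]))
846 [0.57649883 0.18622958 0.16766727] ((598.9984741210938, 189.9371337890625), (253.76930236816406, 170.23956298828125), 4.06982946395874) [[466.3999938964844, 265.79998779296875], [478.5, 96.0], [731.5999755859375, 114.0], [719.5, 283.79998779296875]]
88 [0.50014102 0.18347244 0.1842131 ] ((570.0015258789062, 184.7417449951172), (158.01138305664062, 163.58082580566406), 4.844683647155762) [[484.3999938964844, 259.6000061035156], [498.20001220703125, 96.5999984741211], [655.5999755859375, 109.9000015258789], [641.7999877929688, 272.8999938964844]]
```

Run:
```python
from m import *
T=dict(np.load('pics/top.npz'));S=dict(np.load('pics/scene.npz'))
for n,d,p in(('T',T,(399,208)),('S',S,(380,226))):
    u,v=p; g=d['color'].astype(int).min(2); print(g[v-6:v+7,u-7:u+8])
    P,C=cloud(d,u-12,v-12,u+13,v+20)
    k=P[P[:,2]>.072]; r=cv2.minEnclosingCircle(k[:,:2].astype(np.float32)*1000); print(n,len(k),k.mean(0),np.percentile(k[:,2],[10,50,90]),r)
    k=P[P[:,2]>.025]; print(k.mean(0))
    for x,y in((.658,-.199),(.523,-.221)):
        uv=proj(d,(x,y,.05)).astype(int); P,C=cloud(d,uv[0]-12,uv[1]-12,uv[0]+13,uv[1]+13); k=P[P[:,2]>.042]
        print('short',len(k),k.mean(0),k[:,2].max())
    # tray extent, forceps
    cp=proj(d,(.5576,.1878,.07)); print('pan predicted px',cp,[proj(d,(.5576+.045*a,.1878+.045*b,.07)).round(1).tolist() for a,b in((1,0),(-1,0),(0,1),(0,-1))])
```

```text
[[ 97  96  97  96  95  97  96  96  95  96  97  96  96  95  96]
 [ 96  97  96  97  95  95  97  96  96  96  96  97  96  96  96]
 [ 96  97  96  97  97  96 110 120 111  97  97  96  96  97  96]
 [ 96  97  98  97  99 136 146 155 145 130 103  96  97  96  95]
 [ 96  97  95 104 130 175 162 147 153 165 130  97  97  96  96]
 [ 96  96  97 119 170 171 140 108 119 159 159 100  96  96  97]
 [ 97  96 111 129 176 172 126  98  97 152 172 100  97  97  97]
 [ 96 105 116 135 164 172 151 125 118 159 166  91  97  96  98]
 [101 114 111 130 138 158 169 161 153 171 134  96  98  97  95]
 [110 119 107 118 121 129 148 146 152 141  89  96  96  98  96]
 [112 114 105 101 110 108 112 105 101  68  58  82  82  96  96]
 [105 103  99  95  92  97  96  93  65  58  58  57  57  82  81]
 [101  93  91  88  87  86  78  66  58  58  57  58  58  59  57]]
T 42 [ 0.57601916 -0.19763739  0.0792457 ] [0.07550174 0.0796882  0.08258675] ((576.0819702148438, -198.0198974609375), 10.548262596130371)
[ 0.57114018 -0.19682472  0.06571529]
short 42 [ 0.63948662 -0.19017464  0.04898697] 0.05416544447735516
short 42 [ 0.5202136  -0.21832486  
[... 686 characters left out ...]
8  97  92  94  93  94]
 [ 97  97 100  91  99 113 118 103 105  92  92  93  93  93  95]
 [ 94 103  98  88  87  97  95  87  87  94  95  91  93  93  92]
 [ 96  95  94  88  83  84  85  79  66  66  73  94  92  96  93]
 [ 91  91  82  83  81  79  82  75  60  52  57  74  92  92  93]]
S 39 [ 0.57668138 -0.19917081  0.0797581 ] [0.0753362  0.07996632 0.08321227] ((576.8917846679688, -199.48788452148438), 10.966712951660156)
[ 0.57067456 -0.20079358  0.06496049]
short 36 [ 0.64017298 -0.19173244  0.04980134] 0.056790011283336383
short 39 [ 0.51812286 -0.22001964  0.05005562] 0.057355901055120784
pan predicted px [262.83762817 185.88718709] [[268.8, 173.6], [256.8, 198.4], [250.0, 180.7], [275.8, 191.1]]
```

Measured so far:
- **Vial:** axis at (0.5764, -0.1985), cap top at 0.080, which matches 4 + 76 mm.
- **Balance:** yaw 3.97°, pan at (0.5576, 0.1878).
- **Door:** about 13 mm ajar, with the grip at y = 0.

Next is a helper that gives shifts in the tool frame.

```bash
cat > g.py <<'E'
# usage: g.py b|w x y tipz [yawdeg] -> shift from measured pose; b=balance frame mm, w=world mm
import sys; from h import *
a=np.radians(3.97); pan=np.array([557.6,187.8])
Rb=np.array([[np.cos(a),-np.sin(a)],[np.sin(a),np.cos(a)]])
s=arm.observe(); R=cv2.Rodrigues(s['ee_rot'])[0]; p=s['position']*1000
print('t',s['clock'],'pos',p.round(1),'bal',(Rb.T@(p[:2]-pan)).round(1),'tipz',(p[2]-11).round(1),'yaw',np.degrees(np.arctan2(R[1,0],R[0,0])).round(2),'tilt',R[:,2].round(3),'F',s['force'].round(2),'w',s['width'].round(3))
A=sys.argv[1:]
if A:
    q=np.array([float(A[1]),float(A[2])]); q=pan+Rb@q if A[0]=='b' else q
    d=R.T@(np.r_[q,float(A[3])+11]-p); yaw=float(A[4]) if len(A)>4 else 3.97
    print('shift m',(d/1000).round(4),'spin',(np.arctan2(R[1,0],R[0,0])-np.radians(yaw)).round(4))
E
python3 g.py b -115 0 225; python3 g.py w 420 -150 230
```

```text
Traceback (most recent call last):
  File "g.py", line 6, in <module>
    print('t',s['clock'],'pos',p.round(1),'bal',(Rb.T@(p[:2]-pan)).round(1),'tipz',(p[2]-11).round(1),'yaw',np.degrees(np.arctan2(R[1,0],R[0,0])).round(2),'tilt',R[:,2].round(3),'F',s['force'].round(2),'w',s['width'].round(3))
                                                                                                                                                                                                              ^^^^^^^^^^^^^^^^
AttributeError: 'float' object has no attribute 'round'
Traceback (most recent call last):
  File "g.py", line 6, in <module>
    print('t',s['clock'],'pos',p.round(1),'bal',(Rb.T@(p[:2]-pan)).round(1),'tipz',(p[2]-11).round(1),'yaw',np.degrees(np.arctan2(R[1,0],R[0,0])).round(2),'tilt',R[:,2].round(3),'F',s['force'].round(2),'w',s['width'].round(3))
                                                                                                                                                                                                              ^^^^^^^^^^^^^^^^
AttributeError: 'float' object has no attribute 'round'
```

```bash
sed -i "s/s\['width'\].round(3)/s['width']/" g.py; python3 g.py b -115 0 225; python3 g.py w 420 -150 230
```

```text
t 0.1 pos [ 191.5 -594.5  237. ] bal [-419.3 -755.1] tipz 226.0 yaw 17.86 tilt [-0.001  0.001 -1.   ] F [-0.26  0.83 -0.44] w 0.9985109009053619
shift m [ 0.4767 -0.6599  0.0019] spin 0.2425
t 0.1 pos [ 191.5 -594.5  237. ] bal [-419.3 -755.1] tipz 226.0 yaw 17.86 tilt [-0.001  0.001 -1.   ] F [-0.26  0.83 -0.44] w 0.9985109009053619
shift m [ 0.3538 -0.353  -0.0035] spin 0.2425
```

Request:
{"api": "jog_arm", "payload": {
  "moves": [
    [0.35,-0.35,0,0.2425],
    [0.35,-0.35,0,0.2425],
    [0.35,-0.35,0,0.2425],
    [0.35,-0.35,0,0.2425],
    [0.35,-0.35,0,0.2425],
    [0.35,-0.35,0,0.2425],
    [0.35,-0.35,0,0.2425],
    [0.35,-0.35,0,0.2425],
    [0.477,-0.66,0,0.2425],
    [0.477,-0.66,0,0.2425],
    [0.477,-0.66,0,0.2425],
    [0.477,-0.66,0,0.2425],
    [0.477,-0.66,0,0.2425],
    [0.477,-0.66,0,0.2425],
    [0.477,-0.66,0,0.2425],
    [0.477,-0.66,0,0.2425],
    [0.477,-0.66,0,0.2425]
  ],
  "hand": 0,
  "newtons": 10
}}

```text
clock: 2.22
position: [0.4434, 0.1781, 0.2376]
ee_rot: [3.139, 0.105, -0.0]
force: [-0.1, 0.1, 0.1]
width: 0.006
gripper_force: 0.0
```

```bash
python3 g.py b -105 0 173
```

```text
t 2.225 pos [443.4 178.1 237.6] bal [-114.6   -1.8] tipz 226.6 yaw 3.84 tilt [-0.    -0.001 -1.   ] F [-0.07  0.08  0.08] w 0.0057926627069606685
shift m [ 0.0096 -0.0018  0.0536] spin -0.0022
```

Request:
{"api": "jog_arm", "payload": {
  "moves": [
    [0.005,-0.0018,0.025,0],
    [0.01,-0.0018,0.0535,0],
    [0.01,-0.0018,0.0535,0],
    [0.02,-0.0018,0.0535,0],
    [0.03,-0.0018,0.0535,0],
    [0.04,-0.0018,0.0535,0],
    [0.05,-0.0018,0.0535,0],
    [0.06,-0.0018,0.0535,0],
    [0.07,-0.0018,0.0535,0],
    [0.08,-0.0018,0.0535,0],
    [0.09,-0.0018,0.0535,0],
    [0.1,-0.0018,0.0535,0],
    [0.11,-0.0018,0.0535,0],
    [0.12,-0.0018,0.0535,0],
    [0.13,-0.0018,0.0535,0],
    [0.138,-0.0018,0.0535,0],
    [0.142,-0.0018,0.0535,0],
    [0.145,-0.0018,0.0535,0],
    [0.145,-0.0018,0.0535,0]
  ]
}}

```text
clock: 4.6
position: [0.5881, 0.1916, 0.1843]
ee_rot: [-3.139, -0.109, -0.001]
force: [-0.2, 0.1, 0.1]
width: 0.003
gripper_force: 0.0
```

```bash
python3 g.py b 40 0 173
```

```text
t 4.6 pos [588.1 191.6 184.3] bal [30.6  1.7] tipz 173.3 yaw 3.97 tilt [ 0.  0. -1.] F [-0.25  0.06  0.15] w 0.0028169936109447157
shift m [0.0094 0.0017 0.0003] spin 0.0
```

Request:
{"api": "jog_arm", "payload": {
  "moves": [
    [0.002,0,0,0],
    [0.004,0,0,0],
    [0.006,0,0,0],
    [0.006,0,0,0]
  ]
}}

```text
clock: 5.1
position: [0.5941, 0.192, 0.1843]
ee_rot: [-3.14, -0.109, -0.001]
force: [-0.6, -0.4, 0.4]
width: 0.008
gripper_force: 0.0
```

```bash
python3 g.py b 40 0 173
python3 - <<'E'
from m import *
d=shot('top'); s=shot('scene')
a=np.radians(3.97)
for q in (d,s):
    P,C=cloud(q,*((222,130,305,235) if q is d else (215,115,310,220)))
    X=np.c_[(P[:,0]-.5576)*np.cos(a)+(P[:,1]-.1878)*np.sin(a),-(P[:,0]-.5576)*np.sin(a)+(P[:,1]-.1878)*np.cos(a)]
    k=(P[:,2]>.178)&(P[:,2]<.190)&(abs(X[:,1])<.04)&(abs(X[:,1])>.015); print(X[k].mean(0),X[k].min(0),X[k].max(0),k.sum())
cv2.imwrite('pics/t2.png',cv2.cvtColor(cv2.resize(d['color'][120:280,210:330],None,fx=4,fy=4),cv2.COLOR_RGB2BGR))
E
```

```text
t 5.1 pos [594.1 192.  184.3] bal [36.7  1.6] tipz 173.3 yaw 3.97 tilt [ 0.  0. -1.] F [-0.57 -0.41  0.37] w 0.007937792520936616
shift m [0.0033 0.0016 0.0003] spin -0.0001<stdin>:7: RuntimeWarning: Mean of empty slice.
  ret = um.true_divide(
Traceback (most recent call last):
ValueError: zero-size array to reduction operation minimum which has no identity
```

Still no stop felt, so I'll push another few mm and watch the force.

Request:
{"api": "jog_arm", "payload": {
  "moves": [
    [0.002,0.0016,0,0],
    [0.003,0.0016,0,0],
    [0.003,0.0016,0,0]
  ]
}}

```text
clock: 5.58
position: [0.5948, 0.1913, 0.1842]
ee_rot: [-3.139, -0.111, 0.006]
force: [-9.3, 0.3, 5.3]
width: 0.008
gripper_force: 4.4
```

Request:
{"api": "jog_arm", "payload": {
  "moves": [
    [-0.01,0,0,0],
    [-0.01,0,-0.06,0],
    [-0.01,0,-0.06,0]
  ],
  "hand": 0.07
}}

```text
clock: 5.95
position: [0.5892, 0.1909, 0.249]
ee_rot: [-3.137, -0.108, -0.013]
force: [1.1, 0.2, -0.0]
width: 0.284
gripper_force: 0.0
```

```bash
python3 g.py w 576.4 -198.5 225
```

```text
t 5.95 pos [589.2 190.9 249. ] bal [31.7  0.9] tipz 238.0 yaw 3.95 tilt [ 0.008  0.003 -1.   ] F [ 1.11  0.18 -0.03] w 0.28352378999571715
shift m [-0.0396  0.3876  0.0118] spin -0.0004
```

Request:
{"api": "jog_arm", "payload": {
  "moves": [
    [-0.0396,0.3876,0,0],
    [-0.0396,0.3876,0,0],
    [-0.0396,0.3876,0,0],
    [-0.0396,0.3876,0,0],
    [-0.0396,0.3876,0,0],
    [-0.0396,0.3876,0,0],
    [-0.0396,0.3876,0,0],
    [-0.0396,0.3876,0,0],
    [-0.0396,0.3876,0,0],
    [-0.0396,0.3876,0,0],
    [-0.0396,0.3876,0,0]
  ],
  "hand": 0.07
}}

```text
clock: 7.32
position: [0.5745, -0.1984, 0.2443]
ee_rot: [-3.139, -0.112, -0.0]
force: [0.3, 0.0, 1.0]
width: 0.761
gripper_force: 0.0
```

```bash
python3 g.py w 576.4 -198.5 110
python3 - <<'E'
from m import *
d=shot('top'); s=shot('scene')
a=np.radians(3.97)
for q in (d,s):
    P,C=cloud(q,*((222,130,305,235) if q is d else (215,115,310,220)))
    X=np.c_[(P[:,0]-.5576)*np.cos(a)+(P[:,1]-.1878)*np.sin(a),-(P[:,0]-.5576)*np.sin(a)+(P[:,1]-.1878)*np.cos(a)]
    k=(P[:,2]>.178)&(P[:,2]<.195)&(abs(X[:,1])<.045); print(k.sum(),X[k].mean(0) if k.any() else '')
    k=(abs(P[:,2]-.07)<.006)&(np.hypot(*X.T)<.06); print('pan',k.sum(),P[k].mean(0),cv2.minEnclosingCircle(X[(abs(P[:,2]-.07)<.004)&(np.hypot(*X.T)<.055)].astype(np.float32)))
I=[cv2.resize(q['color'][v:v+150,u:u+100],None,fx=4,fy=4,interpolation=cv2.INTER_CUBIC)[:600] for q,u,v in((d,215,125),(s,210,110))]
cv2.imwrite('pics/o1.png',cv2.cvtColor(np.hstack(I),cv2.COLOR_RGB2BGR))
E
```

```text
t 7.325 pos [ 574.5 -198.4  244.3] bal [  -9.9 -386.5] tipz 233.3 yaw 4.07 tilt [ 0.  0. -1.] F [0.31 0.   0.99] w 0.7607711173174782
shift m [0.0018 0.0002 0.1233] spin 0.0018
92 [ 0.05172667 -0.00114575]
pan 877 [0.55921274 0.18885964 0.06837515] ((-0.00018732200260274112, -0.00029018070199526846), 0.054751913994550705)
84 [0.05124557 0.00025326]
pan 786 [0.55795849 0.18802488 0.0692824 ] ((-0.00013652531197294593, 0.0001778913283487782), 0.05485419183969498)
```

View pics/o1.png

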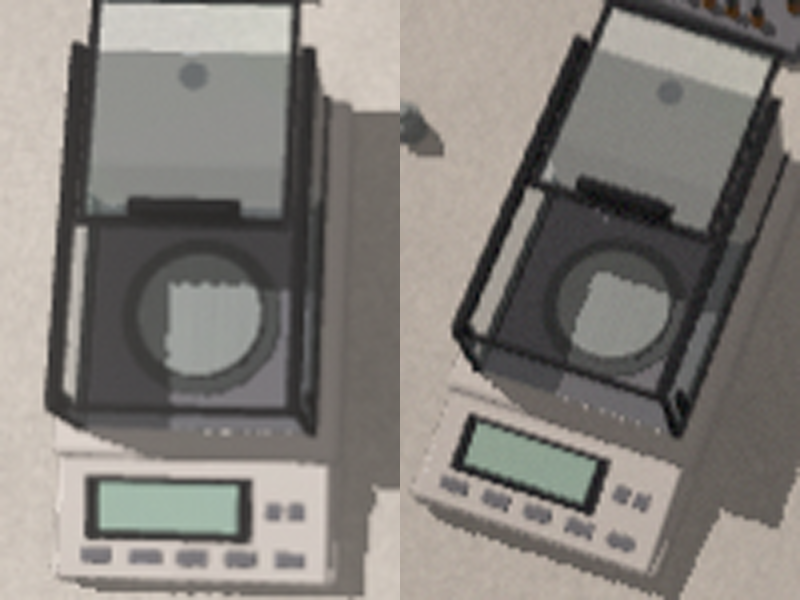

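The door is fully open (grip at balance x 51 mm) and the pan lies where computed (top crop (202,317), which is image (265,204); height 0.069). Now I'll descend onto the vial.

Request:
{"api": "jog_arm", "payload": {
  "moves": [
    [0.0018,0.0002,0.05,0.0],
    [0.0018,0.0002,0.1,0.0],
    [0.0018,0.0002,0.123,0.0],
    [0.0018,0.0002,0.145,0.0],
    [0.0018,0.0002,0.165,0.0],
    [0.0018,0.0002,0.18,0.0],
    [0.0018,0.0002,0.191,0.0],
    [0.0018,0.0002,0.191,0.0],
    [0.0018,0.0002,0.191,0.0]
  ]
}}

```text
clock: 8.55
position: [0.5766, -0.1998, 0.0538]
ee_rot: [3.139, 0.109, 0.002]
force: [-0.0, -0.0, 0.2]
width: 0.759
gripper_force: 0.0
```

```bash
python3 g.py w 576.4 -198.6 42
```

```text
t 8.55 pos [ 576.6 -199.8   53.8] bal [  -7.9 -388. ] tipz 42.8 yaw 3.96 tilt [ 0.001 -0.    -1.   ] F [-0.02 -0.04  0.19] w 0.7591946640904707
shift m [-0.0001 -0.0012  0.0008] spin -0.0001
```

Request:
{"api": "jog_arm", "payload": {
  "moves": [
    [0,-0.001,0.0005,0],
    [0,-0.001,0.0005,0],
    [0,-0.001,0.0005,0],
    [0,-0.001,0.0005,0],
    [0,-0.001,0.0005,0],
    [0,-0.001,0.0005,0],
    [0,-0.001,0.0005,0],
    [0,-0.001,0.0005,0],
    [0,-0.001,0.0005,0],
    [0,-0.001,0.0005,0]
  ],
  "hand": 0.01,
  "newtons": 10
}}

```text
clock: 9.8
position: [0.576, -0.1988, 0.0527]
ee_rot: [3.14, 0.109, 0.0]
force: [0.9, -0.4, -0.0]
width: 0.246
gripper_force: 10.0
```

```bash
python3 g.py
```

```text
t 9.8 pos [ 576.  -198.8   52.7] bal [  -8.4 -386.9] tipz 41.7 yaw 3.96 tilt [ 0. -0. -1.] F [ 0.86 -0.41 -0.01] w 0.24591199821219042
```

Gripped: the opening is 22.6 mm, which fits the 23 mm glass. Lifting now.

Request:
{"api": "jog_arm", "payload": {
  "moves": [
    [0,0,-0.005,0],
    [0,0,-0.02,0],
    [0,0,-0.05,0],
    [0,0,-0.09,0],
    [0,0,-0.13,0],
    [0,0,-0.17,0],
    [0,0,-0.2,0],
    [0,0,-0.205,0],
    [0,0,-0.205,0]
  ]
}}

```text
clock: 10.92
position: [0.5758, -0.1987, 0.2579]
ee_rot: [3.139, 0.109, 0.0]
force: [0.1, -0.4, -0.9]
width: 0.247
gripper_force: 10.0
```

Request:
{"api": "jog_arm", "payload": {
  "moves": [
    [0.002,-0.02,0,0],
    [0.004,-0.06,0,0],
    [0.006,-0.1,0,0],
    [0.0084,-0.14,0,0],
    [0.0084,-0.18,0,0],
    [0.0084,-0.22,0,0],
    [0.0084,-0.26,0,0],
    [0.0084,-0.3,0,0],
    [0.0084,-0.34,0,0],
    [0.0084,-0.37,0,0],
    [0.0084,-0.387,0,0],
    [0.0084,-0.387,0,0],
    [0.0084,-0.387,0,0],
    [0.0084,-0.387,0,0]
  ]
}}

```text
clock: 12.68
position: [0.558, 0.1863, 0.2576]
ee_rot: [3.139, 0.105, -0.0]
force: [0.5, -0.1, -1.1]
width: 0.245
gripper_force: 10.0
```

```bash
python3 g.py b 0 0 120
python3 - <<'E'
from m import *
d=shot('top'); s=shot('scene')
I=[cv2.resize(q['color'][v:v+150,u:u+100],None,fx=4,fy=4,interpolation=cv2.INTER_CUBIC)[:600] for q,u,v in((d,215,125),(s,210,110))]
cv2.imwrite('pics/o2.png',cv2.cvtColor(np.hstack(I),cv2.COLOR_RGB2BGR))
E
```

```text
t 12.675 pos [558.  186.3 257.6] bal [ 0.2 -1.5] tipz 246.6 yaw 3.84 tilt [-0.    -0.001 -1.   ] F [ 0.51 -0.14 -1.08] w 0.24501244652491008
shift m [-0.0002 -0.0016  0.1266] spin -0.0023
```

View pics/o2.png

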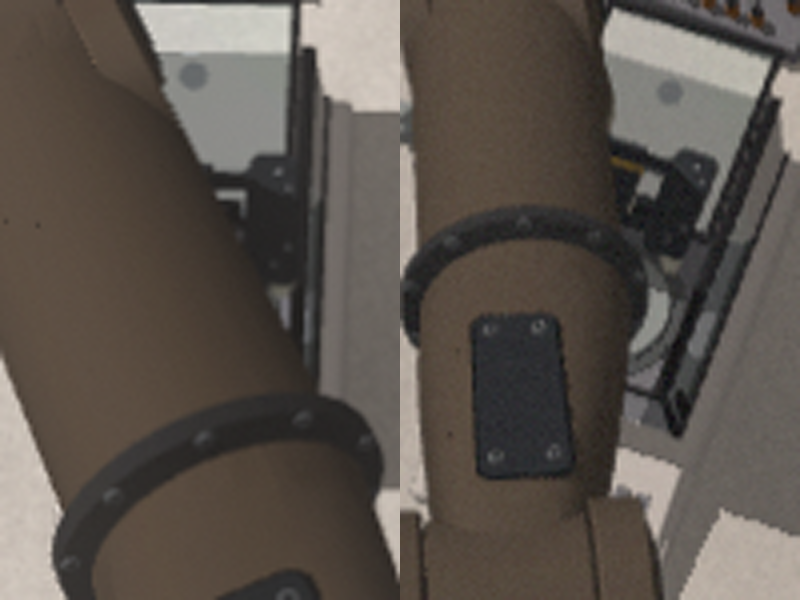

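The arm hides the vial, so I'll place it by kinematics and force. The foot is at tip z minus 37.7 mm, so contact should come at tip z of about 107.

Request:
{"api": "jog_arm", "payload": {
  "moves": [
    [0,-0.0016,0.02,-0.0023],
    [0,-0.0016,0.04,-0.0023],
    [0,-0.0016,0.06,-0.0023],
    [0,-0.0016,0.08,-0.0023],
    [0,-0.0016,0.1,-0.0023],
    [0,-0.0016,0.115,-0.0023],
    [0,-0.0016,0.125,-0.0023],
    [0,-0.0016,0.131,-0.0023],
    [0,-0.0016,0.134,-0.0023],
    [0,-0.0016,0.134,-0.0023],
    [0,-0.0016,0.134,-0.0023],
    [0,-0.0016,0.134,-0.0023]
  ]
}}

```text
clock: 14.28
position: [0.5577, 0.1896, 0.1241]
ee_rot: [-3.139, -0.112, -0.001]
force: [-0.1, -0.4, 0.3]
width: 0.243
gripper_force: 10.0
```

```bash
python3 g.py b 0 0 110
```

```text
t 14.275 pos [557.7 189.6 124.1] bal [0.2 1.8] tipz 113.1 yaw 4.1 tilt [ 0.001  0.    -1.   ] F [-0.07 -0.37  0.31] w 0.24298124936754897
shift m [-0.0002  0.0018  0.0031] spin 0.0023
```

Request:
{"api": "jog_arm", "payload": {
  "moves": [
    [0,0.001,0.001,0],
    [0,0.001,0.002,0],
    [0,0.001,0.003,0],
    [0,0.001,0.004,0],
    [0,0.001,0.004,0],
    [0,0.001,0.004,0]
  ]
}}

```text
clock: 15.02
position: [0.5576, 0.1886, 0.1197]
ee_rot: [3.14, 0.112, 0.0]
force: [0.6, -1.0, -0.5]
width: 0.244
gripper_force: 10.0
```

```bash
python3 g.py b 0 0 107.5
```

```text
t 15.025 pos [557.6 188.6 119.7] bal [0.  0.7] tipz 108.7 yaw 4.1 tilt [ 0. -0. -1.] F [ 0.64 -0.95 -0.49] w 0.24404352414581967
shift m [-0.      0.0007  0.0012] spin 0.0023
```

Foot at about 71 mm. I'll go on in half-millimetre steps.

Request:
{"api": "jog_arm", "payload": {
  "moves": [
    [0,0,0.0005,0],
    [0,0,0.0005,0],
    [0,0,0.0005,0]
  ]
}}

```text
clock: 15.4
position: [0.5576, 0.1885, 0.1192]
ee_rot: [3.14, 0.112, 0.0]
force: [0.4, -0.5, -0.4]
width: 0.249
gripper_force: 10.0
```

Request:
{"api": "jog_arm", "payload": {
  "moves": [
    [0,0,0.0005,0],
    [0,0,0.0005,0],
    [0,0,0.0005,0]
  ]
}}

```text
clock: 15.78
position: [0.5576, 0.1885, 0.1187]
ee_rot: [3.14, 0.112, -0.0]
force: [-0.1, 0.1, -0.6]
width: 0.246
gripper_force: 10.0
```

Foot at about 70.0 mm, with no contact force yet.

Request:
{"api": "jog_arm", "payload": {
  "moves": [
    [0,0,0.0004,0],
    [0,0,0.0004,0],
    [0,0,0.0004,0]
  ]
}}

```text
clock: 16.15
position: [0.5576, 0.1885, 0.1183]
ee_rot: [3.14, 0.112, 0.0]
force: [-0.7, 0.3, 0.1]
width: 0.245
gripper_force: 10.0
```

Request:
{"api": "jog_arm", "payload": {
  "moves": [
    [0,0,0.0004,0],
    [0,0,0.0004,0],
    [0,0,0.0004,0]
  ]
}}

```text
clock: 16.52
position: [0.5576, 0.1885, 0.118]
ee_rot: [3.14, 0.112, 0.0]
force: [0.2, 0.2, 1.3]
width: 0.242
gripper_force: 10.0
```

Request:
{"api": "jog_arm", "payload": {
  "moves": [
    [0,0,0,0],
    [0,0,0,0]
  ]
}}

```text
clock: 16.77
position: [0.5576, 0.1885, 0.1179]
ee_rot: [-3.14, -0.112, -0.0]
force: [-0.3, 0.5, 1.6]
width: 0.248
gripper_force: 10.0
```

Request:
{"api": "jog_arm", "payload": {
  "moves": [
    [0,0,0.0002,0],
    [0,0,0.0002,0]
  ]
}}

```text
clock: 17.02
position: [0.5576, 0.1885, 0.1177]
ee_rot: [3.14, 0.112, 0.0]
force: [-0.3, -0.8, 1.6]
width: 0.25
gripper_force: 10.0
```

The vial is in contact at about 1.6 N. I'll ease off slightly, then release.

Request:
{"api": "jog_arm", "payload": {
  "moves": [
    [0,0,-0.0004,0],
    [0,0,-0.0004,0]
  ],
  "newtons": 4
}}

```text
clock: 17.27
position: [0.5576, 0.1885, 0.1181]
ee_rot: [3.139, 0.112, -0.0]
force: [-0.0, -0.0, 0.3]
width: 0.247
gripper_force: 4.0
```

Request:
{"api": "jog_arm", "payload": {
  "moves": [
    [0,0,0,0],
    [0,0,0,0],
    [0,0,0,0],
    [0,0,0,0]
  ],
  "hand": 0.03
}}

```text
clock: 17.77
position: [0.5576, 0.1885, 0.1181]
ee_rot: [3.14, 0.112, -0.0]
force: [0.2, -0.5, 0.6]
width: 0.326
gripper_force: 0.0
```

Request:
{"api": "jog_arm", "payload": {
  "moves": [
    [0,0,0,0],
    [0,0,0,0],
    [0,0,0,0],
    [0,0,0,0],
    [0,0,0,0]
  ],
  "hand": 0.055
}}

```text
clock: 18.4
position: [0.5576, 0.1885, 0.1181]
ee_rot: [3.14, 0.112, -0.0]
force: [0.2, -0.3, -0.1]
width: 0.602
gripper_force: 0.0
```

Request:
{"api": "jog_arm", "payload": {
  "moves": [
    [0,0,-0.01,0],
    [0,0,-0.025,0],
    [0,0,-0.05,0],
    [0,0,-0.08,0],
    [0,0,-0.11,0],
    [0,0,-0.125,0],
    [0,0,-0.125,0]
  ]
}}

```text
clock: 19.27
position: [0.5581, 0.1888, 0.2444]
ee_rot: [-3.139, -0.112, -0.004]
force: [0.0, -0.5, -0.5]
width: 0.596
gripper_force: 0.0
```

```bash
python3 g.py b 90 0 240
```

```text
t 19.275 pos [558.1 188.8 244.4] bal [0.5 1. ] tipz 233.4 yaw 4.09 tilt [ 0.002  0.001 -1.   ] F [ 0.01 -0.5  -0.54] w 0.5962540979331858
shift m [ 0.0895  0.0011 -0.0064] spin 0.0021
```

I'll move aside to check the vial before shutting the door.

Request:
{"api": "jog_arm", "payload": {
  "moves": [
    [0.04,0.06,-0.01,0],
    [0.09,0.12,-0.01,0],
    [0.09,0.18,-0.01,0],
    [0.09,0.24,-0.01,0],
    [0.09,0.3,-0.01,0],
    [0.09,0.3,-0.01,0],
    [0.09,0.3,-0.01,0]
  ],
  "hand": 0
}}

```text
clock: 20.15
position: [0.6682, -0.1054, 0.2516]
ee_rot: [-3.139, -0.109, 0.003]
force: [-1.2, 1.1, -0.3]
width: 0.002
gripper_force: 0.0
```

```bash
python3 g.py b 90 0 230
cat > c.py <<'E'
from m import *
import sys
d=shot('top'); s=shot('scene')
a=np.radians(3.97)
for q in (d,s):
    P,C=cloud(q,*((222,130,305,235) if q is d else (215,115,310,220)))
    X=np.c_[(P[:,0]-.5576)*np.cos(a)+(P[:,1]-.1878)*np.sin(a),-(P[:,0]-.5576)*np.sin(a)+(P[:,1]-.1878)*np.cos(a)]
    k=(P[:,2]>.178)&(P[:,2]<.195)&(abs(X[:,1])<.045); print('grip',k.sum(),X[k].mean(0) if k.any() else '')
    k=(P[:,2]>.135)&(P[:,2]<.155)&(np.hypot(*X.T)<.04); print('cap',k.sum(),X[k].mean(0) if k.any() else '',np.median(P[k,2]) if k.any() else '')
I=[cv2.resize(q['color'][v:v+150,u:u+100],None,fx=4,fy=4,interpolation=cv2.INTER_CUBIC)[:600] for q,u,v in((d,215,125),(s,210,110))]
cv2.imwrite('pics/%s.png'%sys.argv[1],cv2.cvtColor(np.hstack(I),cv2.COLOR_RGB2BGR))
E
python3 c.py o3
```

```text
t 20.15 pos [ 668.2 -105.4  251.6] bal [  90.  -300.2] tipz 240.6 yaw 3.97 tilt [-0.002  0.    -1.   ] F [-1.24  1.08 -0.34] w 0.0022625501358516783
shift m [ 0.     -0.3002  0.0107] spin -0.0
grip 93 [ 0.05166896 -0.0008016 ]
cap 50 [0.00045841 0.00222721] 0.144274462753752
grip 82 [0.05178623 0.0002018 ]
cap 45 [-0.00043257 -0.00069469] 0.1462331783473214
```

View pics/o3.png

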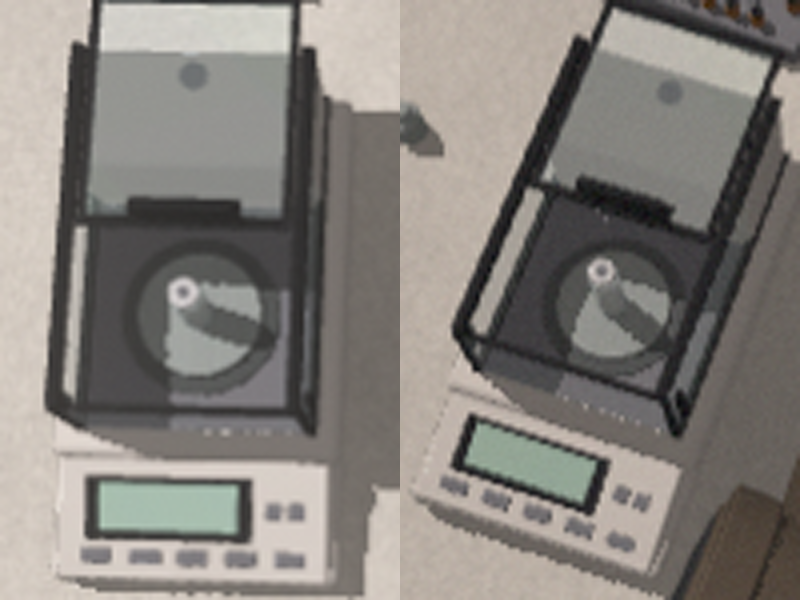

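The vial stands upright at the pan's centre (cap at (182,292) in the left crop, within 2 mm, top at 0.145). Now I'll go behind the grip.

Request:
{"api": "jog_arm", "payload": {
  "moves": [
    [0,-0.06,0,0],
    [0,-0.12,0,0],
    [0,-0.18,0,0],
    [0,-0.24,0,0],
    [0,-0.3,0,0],
    [0,-0.3,0,0],
    [0,-0.3,0.03,0],
    [0,-0.3,0.055,0],
    [0,-0.3,0.067,0],
    [0,-0.3,0.067,0],
    [0,-0.3,0.067,0]
  ]
}}

```text
clock: 21.62
position: [0.6478, 0.1955, 0.1873]
ee_rot: [-3.139, -0.113, -0.002]
force: [0.0, -0.9, -0.1]
width: 0.009
gripper_force: 0.0
```

```bash
python3 g.py b -55 0 173
```

```text
t 21.625 pos [647.8 195.5 187.3] bal [90.5  1.4] tipz 176.3 yaw 4.11 tilt [ 0.001  0.001 -1.   ] F [ 0.04 -0.86 -0.08] w 0.009339325175861602
shift m [-0.1455  0.0011  0.0031] spin 0.0025
```

Request:
{"api": "jog_arm", "payload": {
  "moves": [
    [-0.005,0.001,0.003,0],
    [-0.015,0.001,0.003,0],
    [-0.023,0.001,0.003,0],
    [-0.031,0.001,0.003,0],
    [-0.039,0.001,0.003,0],
    [-0.047,0.001,0.003,0],
    [-0.055,0.001,0.003,0],
    [-0.063,0.001,0.003,0],
    [-0.071,0.001,0.003,0],
    [-0.079,0.001,0.003,0],
    [-0.087,0.001,0.003,0],
    [-0.095,0.001,0.003,0],
    [-0.103,0.001,0.003,0],
    [-0.111,0.001,0.003,0],
    [-0.119,0.001,0.003,0],
    [-0.127,0.001,0.003,0],
    [-0.135,0.001,0.003,0],
    [-0.143,0.001,0.003,0],
    [-0.145,0.001,0.003,0],
    [-0.145,0.001,0.003,0]
  ]
}}

```text
clock: 24.12
position: [0.5025, 0.1833, 0.1831]
ee_rot: [3.139, 0.112, -0.001]
force: [0.0, 0.4, -0.1]
width: 0.005
gripper_force: 0.0
```

Request:
{"api": "jog_arm", "payload": {
  "moves": [
    [-0.002,0,0,0],
    [-0.004,0,0,0],
    [-0.005,0,0,0],
    [-0.006,0,0,0],
    [-0.006,0,0,0]
  ]
}}

```text
clock: 24.75
position: [0.5016, 0.1832, 0.1836]
ee_rot: [-3.137, -0.109, -0.013]
force: [18.4, 2.2, -13.6]
width: 0.009
gripper_force: 9.2
```

```bash
python3 g.py b -61 0 173
```

```text
t 24.75 pos [501.6 183.2 183.6] bal [-56.2  -0.7] tipz 172.6 yaw 3.99 tilt [ 0.008  0.002 -1.   ] F [ 18.44   2.17 -13.59] w 0.009330014133501565
shift m [-0.0048 -0.0007 -0.0005] spin 0.0003
```

Request:
{"api": "jog_arm", "payload": {
  "moves": [
    [0.006,0,0,0],
    [0.012,0,0,0],
    [0.012,0,-0.04,0],
    [0.012,0,-0.07,0],
    [0.07,0.1,-0.07,0],
    [0.1,0.2,-0.07,0],
    [0.1,0.3,-0.07,0],
    [0.1,0.3,-0.07,0],
    [0.1,0.3,-0.07,0],
    [0.1,0.3,-0.07,0],
    [0.1,0.3,-0.07,0]
  ]
}}

```text
clock: 26.12
position: [0.6177, -0.1086, 0.2527]
ee_rot: [-3.139, -0.112, 0.001]
force: [-0.2, 0.0, -0.3]
width: 0.009
gripper_force: 0.0
```

```bash
python3 c.py o4; python3 g.py b -40 0 230
```

```text
grip 98 [-0.07235031  0.00140687]
cap 0  
grip 84 [-0.07334924 -0.0010986 ]
cap 0  
t 26.225 pos [ 617.8 -106.8  253.1] bal [  39.6 -298.1] tipz 242.1 yaw 4.24 tilt [-0.     0.001 -1.   ] F [-0.29  0.53 -0.94] w 0.006437289624694288
shift m [-0.0782 -0.2984  0.0125] spin 0.0048
```

View pics/o4.png

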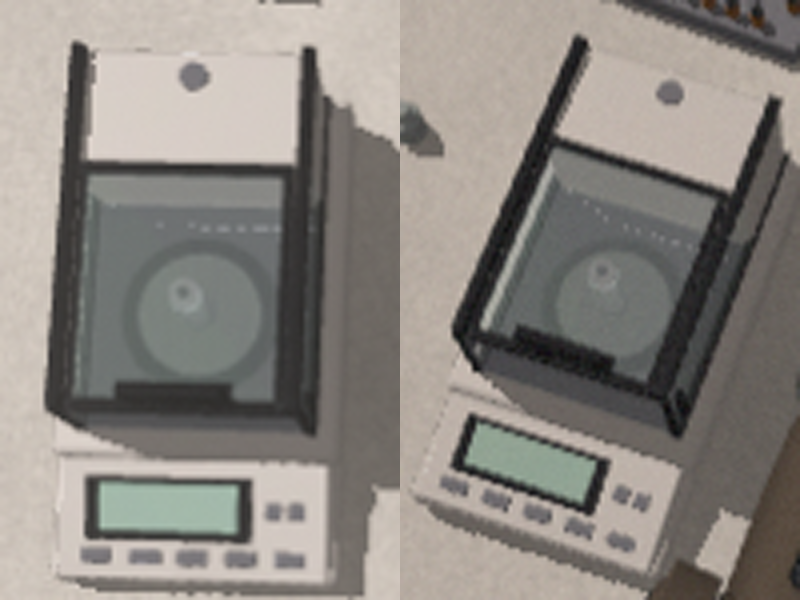

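The door is shut on its stop: the grip moved 124.6 mm of the 125 mm travel and the push met 18 N. The vial stands upright under it (cap at (182,292) in the left crop), and the arm is clear.

```bash
python3 -c "
from cell import arm
print(arm.sign_off())"
```

```text
the job is handed in; nothing more can be done
None
```

The tall vial is standing upright within about 2 mm of the pan's centre, the top door is shut on its stop, and the job is handed in at about 26 s of the allowed 69 s.

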